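# Tip a tile sample into its taped rectangle

### The arm

A 6-joint arm with a two-finger parallel gripper is mounted at the origin on the work surface. World frame = base frame: x ahead of the robot, y to its left, z up, the work surface at z = 0. Lengths are in mm, angles in rad, forces in N, time in s.
With the tool pointing down it reaches from about 300 to 875 mm from the base axis. Payload 4.2 kg.
Tool frame: the origin (TCP) lies at the very end of the fingers, on their centre line; the grasp point (between the pads) lies 19 mm behind it; z points along the fingers, y is the line along which they close (so a half turn about z gives the same grasp; the last joint's range is limited). The gripper opens to 85 mm and grips with 20 to 120 N. Pads are 22 mm wide; open, the fingers measure 114 mm over their backs; the gripper's body (76 mm by 85 mm) begins 54 mm behind the grasp point. The pads swing forward as they close: fully open they stand 13 mm farther back than shut.
Start: joints at [-1.335, 0.32, 1.565, -0, 1.257, -0.02], TCP at [145.488, -556.304, 231.338] pointing down, gripper open.
Joint ranges: [-3.11, 3.11], [-0.84, 2.01], [0.21, 2.61], [-1.34, 4.49], [0.05, 2.63], [-2.56, 2.56]. Speed limits (rad/s): [2.57, 2.57, 3.14, 3.14, 3.14, 3.14].

### API

Orientations are given as a unit quaternion [w, x, y, z].
In Python, from station import robot, snapshot gives the robot as it stands.
- The arm moves only by the tool servo_tool, never from a script. Its argument "steps" is a list of rows, each a list of 3 entries, a list of its own where there are three numbers: the shift along the world's x, y, z in cm, then the turn, a rotation vector about the world's x, y, z in degrees, then the gripper's target within -1 to 1 (fully open at 1, half-way at 0, shut at -1). A call has 1 to 8 rows; each row is the pose to reach, as a shift and turn from the pose commanded when the call began; what a row does not reach only later rows make up. A row lasts 1/8 s, in which the tool goes at most 62.5 mm and 10.7 degrees, less where a joint would pass 70% of its speed; a pose out of reach is approached as far as the arm can. A call with a gripper value outside its range is refused whole. The fingers move at their own pace and stop on an object; "grip_force" is the grip in N (left out, the last holds). Time passes only in rows, so rows that repeat a pose let the fingers close. It gives the time, the measured TCP pose, the force, the opening and the grip force at its end, in the units of the state.
- robot.sense(): the state, without advancing time (a new reading comes with each control period).
- snapshot(name): name is "scene" or "side" or "wrist"; returns a dict with "color" (420x560x3 uint8, red, green, blue), "K" (3x3 intrinsics, pixels), "position" and "rotation" of the camera in the world. Camera axes: x right, y down, z forward; pixel columns grow to the right and rows downward; lengths in mm; the calibration is good to about 2 mm. A picture is of the moment at which its call begins. There is no depth.
- robot.close_job(): hands the job in; it is judged then, once.
The state is a dict: "clock": time; "joints": joint angles; "qd": joint speeds; "joint_torque": joint torques, N m; "eef_pos": TCP position; "tool_rot": TCP orientation; "wrist_force": force on the tool from outside, world axes, zero at the start; "ft_torque": the same for the moment, N m; "grip_width": finger opening in mm; "grasp_force": force on a finger pad.
Only numpy, scipy, OpenCV 4.12 (cv2) and the standard library are available. Lean on these libraries where they do the work, as an engineer would, in place of code of your own. Each camera call takes 0.05 s, during which the arm holds its last target. There are 200 camera calls.

### The job

Push the taller of the two standing tile samples along the bench, keeping it upright, until its leading lower edge is just inside the near tape line of the taped rectangle; then push it over so that it comes to rest flat on its back, tiled side up, wholly within the taped outline. Only push it gently with the fingers, never grip or lift it, and leave the smaller sample, the bottle and the jar standing where they are.

Things in the scene. Friction and masses are not known exactly. Their poses are not given: they have to be found in the camera images.
- sample: Taller teal-tiled foam-board sample, standing: 36 mm thick (x), 100 wide (y), 120 tall (z), about 0.3 kg (varies). Origin: centre of its underside; x points out of the untiled back, tiles at x = -18. Starts before the near tape line, back towards the rectangle, square within 0.12 rad. Pushed on the tiles just above the bench it slides upright; pushed near the top it tips over its back lower edge.
- frame: Rectangle of pale masking tape stuck flat on the black bench, not an obstacle: 148 mm (x) by 128 mm (y) inside, tape 20 mm wide all round. Origin: its centre, on the bench surface; z up; x is the direction in which the sample has to be pushed and to fall, so the near tape line spans x = -94 to -74 mm.
- corner0 (a point): Lower corner at y = +50 mm of the 100 x 120 mm back (untiled) face of the taller sample: (18, 50, 0) mm in its frame
- corner1 (a point): Lower corner at y = -50 mm of the 100 x 120 mm back (untiled) face of the taller sample: (18, -50, 0) mm in its frame
- corner2 (a point): Upper corner at y = +50 mm of the 100 x 120 mm back (untiled) face of the taller sample: (18, 50, 120) mm in its frame
- corner3 (a point): Upper corner at y = -50 mm of the 100 x 120 mm back (untiled) face of the taller sample: (18, -50, 120) mm in its frame
- small_sample: Smaller tile sample of the same make, standing on its edge: 30 mm thick (x), 70 mm wide (y), 80 mm tall; origin: centre of its underside. To be left alone.
- bottle: Dark drinking bottle with a steel cap, 64 mm across, 180 mm tall, standing; origin: centre of its underside. To be left alone.
- jar: Small clear jar with a white lid, 60 mm across, 60 mm tall, standing; origin: centre of its underside. To be left alone.
There are look-alikes about, which are no part of the job. What is shaped like the sample but purple is not meant.

How it is judged (in metres and radians):
On the way, in this order (a step that is already met when the one before it is completed fails the run):
1. the taller sample, still upright, stands still with its leading lower edge on or across the near tape line (angle between sample's own z axis and vertical below 0.1 rad and x of sample in the frame of frame between -0.112 and -0.03 m and linear speed of sample below 0.02 m/s), for 0.2 s.
2. it lies flat on its back, tiled side up (angle between sample's own x axis and vertical above 3.04 rad), for 0.2 s.
At the end, for the whole second after the job is handed in: The taller sample lies at rest flat on the bench, tiled side up (within 0.1 rad), with all four corners of its back inside the taped rectangle, at most 6 mm onto the tape (80 mm from its centre along x, 70 mm along y) (angle between sample's own x axis and vertical above 3.04 rad and x of corner0 in the frame of frame between -0.08 and 0.08 m and y of corner0 in the frame of frame between -0.07 and 0.07 m and x of corner1 in the frame of frame between -0.08 and 0.08 m and y of corner1 in the frame of frame between -0.07 and 0.07 m and x of corner2 in the frame of frame between -0.08 and 0.08 m and y of corner2 in the frame of frame between -0.07 and 0.07 m and x of corner3 in the frame of frame between -0.08 and 0.08 m and y of corner3 in the frame of frame between -0.07 and 0.07 m and height (world z) of sample below 0.03 m and linear speed of sample below 0.01 m/s); the robot touches nothing.
It fails at once if the taller sample was lifted off the bench (height (world z) of sample above 0.035 m).
It fails at once if the taller sample was gripped or shoved hard (over 30 N from the fingers) (contact force between the fingers and sample above 30 N).
It fails at once if the small sample was moved or knocked over (distance of small_sample from where it was at the start of the episode above 0.02 m or angle between small_sample's own z axis and vertical above 0.3 rad).
It fails at once if the bottle was moved or knocked over (distance of bottle from where it was at the start of the episode above 0.02 m or angle between bottle's own z axis and vertical above 0.3 rad).
It fails at once if the jar was moved or knocked over (distance of jar from where it was at the start of the episode above 0.02 m or angle between jar's own z axis and vertical above 0.3 rad).
It also fails if it takes over 51 s, if anything falls off the work surface, if the arm or the gripper's body presses on something with over 40 N, if the wrist force passes 120 N, or if a joint passes its speed limit or range.

## Working session

There is one attempt and no reset: what is moved stays moved. The work goes in short steps, Python scripts to look and compute and a tool call to move; the robot and the scene stay as the last step left them, time stands still between calls to the robot, and variables do not carry over. Pictures are saved under pics/ and viewed, at most 10 in all, crops included, and the job is handed in when it is done.

Besides the shell and the picture viewer there is one more tool, called after "Emit:" as name([rows], argument=value, ...), one row to a line, values as JSON. servo_tool: Moves the arm, as the interface text tells. Its arguments: {"type":"object","properties":{"steps":{"type":"array"},"grip_force":{"type":"number"}},"required":["steps"]}

```bash
mkdir -p pics; ls; python3 - <<'E'
from station import robot, snapshot
import cv2
for n in ["scene","side"]:
    s=snapshot(n); cv2.imwrite(f"pics/{n}0.png",s["color"][:,:,::-1]); print(n,s["position"],s["K"])
s=robot.sense(); print(s["clock"],s["eef_pos"],s["tool_rot"])
E
```

```text
pics
scene [1014.84260505  159.54354259  784.02284599] [[418.79255612   0.         284.62297589]
 [  0.         418.79255612 206.3679549 ]
 [  0.           0.           1.        ]]
side [518.58047022 875.9088567  680.23543113] [[388.69444979   0.         281.68778857]
 [  0.         388.69444979 216.18749336]
 [  0.           0.           1.        ]]
0.1 [ 145.38567637 -555.86634362  230.5747256 ] [-8.02128885e-04  9.91832626e-01  1.27543687e-01 -7.60228418e-05]
```

View pics/scene0.png

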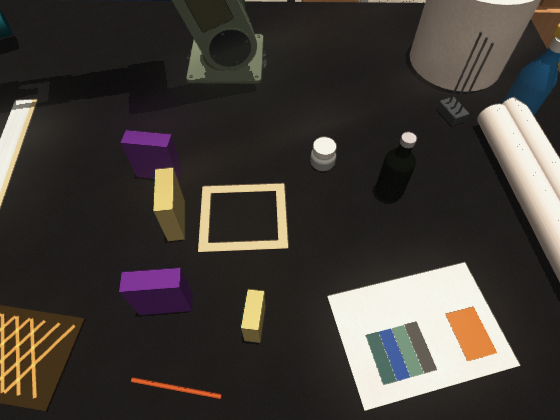

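View pics/side0.png

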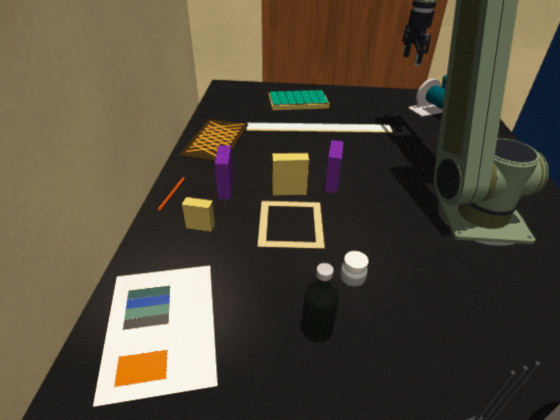

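The scene shows the tall sample at about (170,205), the frame at (243,217), purple look-alikes at (150,155) and (155,290), the small sample at (254,315), the jar at (323,153) and the bottle at (395,170). I'll take enlarged crops to get corners.

```bash
python3 - <<'E'
import cv2,numpy as np
a=cv2.imread("pics/scene0.png")[120:320,115:305]; b=cv2.imread("pics/side0.png")[130:260,205:365]
a=cv2.resize(a,None,fx=3,fy=3,interpolation=cv2.INTER_CUBIC)
b=cv2.resize(b,None,fx=4,fy=4,interpolation=cv2.INTER_CUBIC)
cv2.imwrite("pics/a.png",np.clip(a*1.3,0,255)); cv2.imwrite("pics/b.png",np.clip(b*1.3,0,255))
E
```

```text
[ WARN:0@0.021] global loadsave.cpp:1063 imwrite_ Unsupported depth image for selected encoder is fallbacked to CV_8U.
```

View pics/a.png

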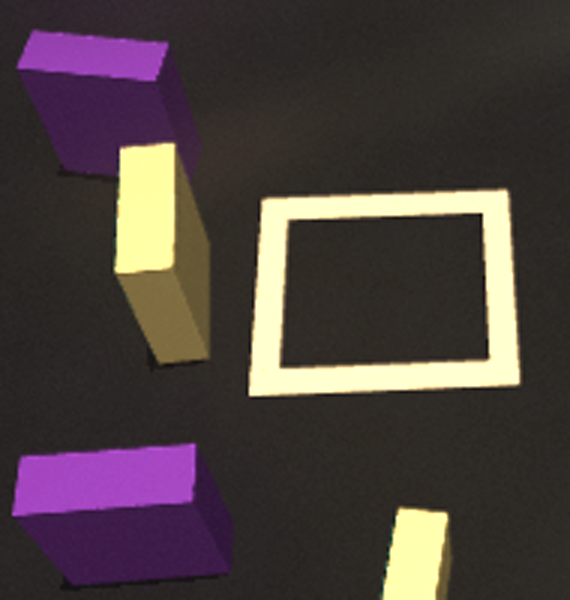

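View pics/b.png

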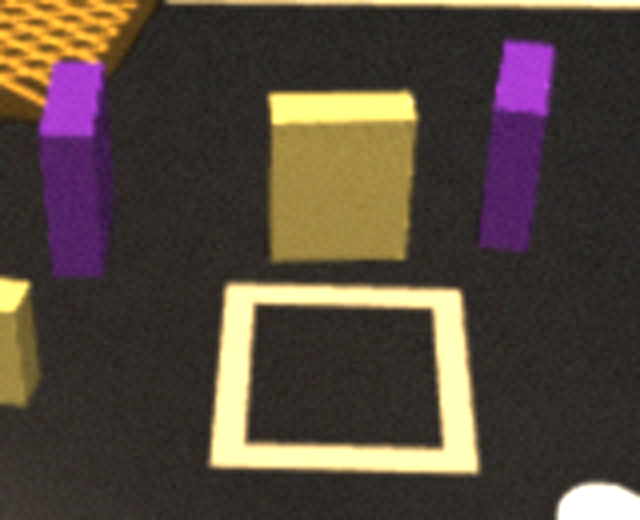

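The crops show clean corners: frame outer near/+y at a(262,199), sample top back at a(175,143) and a(173,268), and back face in side b(271,124)–(407,259). Now fit the poses.

```bash
cat > fit.py <<'E'
import numpy as np
from scipy.optimize import least_squares
def proj(s,P):
    c=(np.asarray(P,float)-s["position"])@np.asarray(s["rotation"]); q=c@np.asarray(s["K"]).T
    return q[:,:2]/q[:,2:]
def ground(s,uv,z=0):
    uv=np.atleast_2d(uv); d=np.c_[uv,np.ones(len(uv))]@np.linalg.inv(s["K"]).T@np.asarray(s["rotation"]).T
    p=np.asarray(s["position"]); return p+d*((z-p[2])/d[:,2:])
def world(p,L):
    c,s=np.cos(p[2]),np.sin(p[2]); L=np.asarray(L,float)
    return np.c_[p[0]+c*L[:,0]-s*L[:,1],p[1]+s*L[:,0]+c*L[:,1],L[:,2]]
def fit(obs,p0):
    f=lambda p:np.concatenate([(proj(s,world(p,L))-uv).ravel() for s,L,uv in obs])
    r=least_squares(f,p0,x_scale=[10,10,.1]); return r.x,np.sqrt(np.mean(r.fun**2))
E
python3 - <<'E'
from fit import *
from station import snapshot
A=snapshot("scene");B=snapshot("side")
ua=lambda v:(np.array(v)+.5)/3-.5+[115,120]
ub=lambda v:(np.array(v)+.5)/4-.5+[205,130]
F=lambda a,b:[[-a,b,0],[a,b,0],[a,-b,0],[-a,-b,0]]
L=F(94,84)+F(74,64)
fa=ua([(262,199),(508,190),(520,384),(250,396),(288,220),(483,213),(489,359),(281,367)])
fb=ub([(461,290),(478,473),(211,466),(227,283),(433,309),(442,447),(247,443),(255,304)])
g=ground(A,fa).mean(0)
for o in ([(A,L,fa)],[(B,L,fb)],[(A,L,fa),(B,L,fb)]): p,r=fit(o,[g[0],g[1],1.57]);print("frame",p,r)
pf=p
La=[[18,50,120],[18,-50,120],[-18,50,120],[-18,-50,120],[18,-50,0],[-18,-50,0]]
sa=ua([(175,143),(173,268),(120,148),(117,273),(209,359),(160,363)])
Lb=[[18,50,120],[18,-50,120],[18,-50,0],[18,50,0],[-18,50,120],[-18,-50,120]]
sb=ub([(414,122),(271,124),(272,262),(407,259),(411,91),(269,94)])
for o in ([(A,La,sa)],[(B,Lb,sb)],[(A,La,sa),(B,Lb,sb)]): p,r=fit(o,[g[0],g[1]-130,1.57]);print("sample",p,r)
d=p[:2]-pf[:2];c,s=np.cos(pf[2]),np.sin(pf[2]);print("in frame",c*d[0]+s*d[1],-s*d[0]+c*d[1],p[2]-pf[2])
print("purple1 bottom",ground(A,ua([(65,173),(140,180)]))); print("purple2 bottom",ground(A,ua([(68,584),(230,572),])))
print("purple top",ground(A,ua([(30,30),(167,42),(155,80),(18,68)]),110).round(), ground(A,ua([(22,456),(195,444),(193,502),(14,514)]),110).round())
print("small",ground(A,[[254,340]]),"jar",ground(A,[[323,165]]),"bottle",ground(A,[[390,195]]))
E
```

```text
Traceback (most recent call last):
  File "fit.py", line 7, in ground
    uv=np.atleast_2d(uv); d=np.c_[uv,np.ones(len(uv))]@np.linalg.inv(s["K"]).T@np.asarray(s["rotation"]).T
                            ~~~~~~~~~~~~~~~~~~~~~~~~~~~~~~~~~~~~~~~~~~~~~~~~~~^~~~~~~~~~~~~~~~~~~~~~~~~~~~
ValueError: matmul: Input operand 1 has a mismatch in its core dimension 0, with gufunc signature (n?,k),(k,m?)->(n?,m?) (size 4 is different from 3)
```

```bash
python3 - <<'E'
t=open("fit.py").read().replace('np.asarray(s["rotation"])','rot(s)').replace("def proj","from scipy.spatial.transform import Rotation\ndef rot(s): return Rotation.from_quat(s['rotation'],scalar_first=True).as_matrix()\ndef proj",1)
open("fit.py","w").write(t)
E
python3 - <<'E'
from fit import *
from station import snapshot
A=snapshot("scene");B=snapshot("side")
ua=lambda v:(np.array(v)+.5)/3-.5+[115,120]
ub=lambda v:(np.array(v)+.5)/4-.5+[205,130]
F=lambda a,b:[[-a,b,0],[a,b,0],[a,-b,0],[-a,-b,0]]
L=F(94,84)+F(74,64)
fa=ua([(262,199),(508,190),(520,384),(250,396),(288,220),(483,213),(489,359),(281,367)])
fb=ub([(461,290),(478,473),(211,466),(227,283),(433,309),(442,447),(247,443),(255,304)])
g=ground(A,fa).mean(0)
for o in ([(A,L,fa)],[(B,L,fb)],[(A,L,fa),(B,L,fb)]): p,r=fit(o,[g[0],g[1],1.57]);print("frame",p,r)
pf=p
La=[[18,50,120],[18,-50,120],[-18,50,120],[-18,-50,120],[18,-50,0],[-18,-50,0]]
sa=ua([(175,143),(173,268),(120,148),(117,273),(209,359),(160,363)])
Lb=[[18,50,120],[18,-50,120],[18,-50,0],[18,50,0],[-18,50,120],[-18,-50,120]]
sb=ub([(414,122),(271,124),(272,262),(407,259),(411,91),(269,94)])
for o in ([(A,La,sa)],[(B,Lb,sb)],[(A,La,sa),(B,Lb,sb)]): p,r=fit(o,[g[0],g[1]-130,1.57]);print("sample",p,r)
d=p[:2]-pf[:2];c,s=np.cos(pf[2]),np.sin(pf[2]);print("in frame",c*d[0]+s*d[1],-s*d[0]+c*d[1],p[2]-pf[2])
print("purple1 bottom",ground(A,ua([(65,173),(140,180)]))); print("purple2 bottom",ground(A,ua([(68,584),(230,572),])))
print("purple top",ground(A,ua([(30,30),(167,42),(155,80),(18,68)]),110).round(), ground(A,ua([(22,456),(195,444),(193,502),(14,514)]),110).round())
print("small",ground(A,[[254,340]]),"jar",ground(A,[[323,165]]),"bottle",ground(A,[[390,195]]))
E
```

```text
frame [530.43387887  77.038972     1.62141221] 0.2547451591574504
frame [530.14331381  72.60498463   1.61954119] 0.362240080944608
frame [530.25272568  76.04019739   1.62090883] 0.5732880466774635
sample [543.24373608 -67.89088138   1.7053864 ] 0.3288052961952047
sample [542.79009083 -71.34002086   1.70247177] 0.38368895609577464
sample [542.99331872 -68.38661968   1.70742158] 0.47332653108806044
in frame -144.8837039941028 -5.490037970158947 0.08651274982188761
purple1 bottom [[ 427.41949259 -176.6292866     0.        ]
 [ 433.86447548 -117.60911166    0.        ]]
purple2 bottom [[ 752.78996232 -112.92442014    0.        ]
 [ 744.83715091  -11.2008101     0.        ]]
purple top [[ 381. -179.  110.]
 [ 392.  -79.  110.]
 [ 428.  -82.  110.]
 [ 418. -180.  110.]] [[ 714. -115.  110.]
 [ 706.  -17.  110.]
 [ 742.  -13.  110.]
 [ 749. -113.  110.]]
small [[800.94673427 111.0138084    0.        ]] jar [[388.40469377 260.04509809   0.        ]] bottle [[474.58607923 408.33258141   0.        ]]
```

```bash
cat > plan.py <<'E'
import numpy as np,sys
from scipy.spatial.transform import Rotation as R
from station import robot
PF=np.array([530.3,75.5]);YF=1.621
def target(fx,fy,z,tilt):
    c,s=np.cos(YF),np.sin(YF)
    ey=np.array([s,-c,0]); ex=np.array([c,s,0]); t=np.radians(tilt)   # tool y = -frame y
    tz=ex*np.sin(t)-np.array([0,0,1])*np.cos(t)
    return np.array([PF[0]+c*fx-s*fy,PF[1]+s*fx+c*fy,z]),R.from_matrix(np.c_[np.cross(ey,tz),ey,tz])
if __name__=="__main__":
    p,q=target(*map(float,sys.argv[1:5])); s=robot.sense()
    print("shift cm",((p-s["eef_pos"])/10).round(2),"turn deg",np.degrees((q*R.from_quat(s["tool_rot"],scalar_first=True).inv()).as_rotvec()).round(1))
    d=s["eef_pos"][:2]-PF; c,k=np.cos(YF),np.sin(YF)
    print("clock",s["clock"],"tcp",s["eef_pos"].round(1),"in frame",(c*d[0]+k*d[1]).round(1),(-k*d[0]+c*d[1]).round(1),"F",s["wrist_force"].round(1),"w",s["grip_width"],"J",s["joints"].round(2))
E
python3 plan.py -215 -5 200 40
```

```text
shift cm [40.06 41.72 -3.1 ] turn deg [ 34.8 -25.5  74.8]
clock 0.3 tcp [ 145.4 -556.2  231. ] in frame -611.5 416.1 F [-0.7  0.4 -1.4] w 85.46431784994635 J [-1.34  0.32  1.56 -0.    1.26 -0.02]
```

Emit:
servo_tool([
  [[4, 4, 0], [4, -3, 9], 0],
  [[8, 8, 0], [8, -6, 18], 0],
  [[12, 12, 0], [12, -9, 27], 0],
  [[16, 16, 0], [17, -12, 36], 0],
  [[20, 20, 0], [21, -15, 45], 0],
  [[24, 24, 0], [25, -18, 54], 0],
  [[28, 28, 0], [29, -21, 63], 0],
  [[32, 32, 0], [33, -24, 71], 0],
])

```text
clock: 1.3
eef_pos: [466.6, -235.3, 231.3]
tool_rot: [-0.238, 0.675, 0.661, 0.225]
wrist_force: [-1.0, -0.6, -0.3]
grip_width: 42.8
grasp_force: 0.0
```

```bash
python3 plan.py -215 -5 120 40
```

```text
shift cm [  7.94   9.63 -11.13] turn deg [ 1.8 -1.3  3.6]
clock 1.3 tcp [ 466.6 -235.3  231.3] in frame -307.2 79.2 F [-1.  -0.6 -0.3] w 42.84129429686476 J [-0.76  0.46  1.51  0.46  1.66 -0.82]
```

Emit:
servo_tool([
  [[4, 4, -1], [1, -1, 2], 0],
  [[7.9, 7, -4], [1.8, -1.3, 3.6], 0],
  [[7.9, 9, -8], [1.8, -1.3, 3.6], 0],
  [[7.9, 9.6, -12], [1.8, -1.3, 3.6], 0],
  [[7.9, 9.6, -16], [1.8, -1.3, 3.6], 0],
  [[7.9, 9.6, -19], [1.8, -1.3, 3.6], 0],
  [[7.9, 9.6, -21], [1.8, -1.3, 3.6], 0],
  [[7.9, 9.6, -22], [1.8, -1.3, 3.6], 0],
])

```text
clock: 2.3
eef_pos: [544.4, -140.3, 10.5]
tool_rot: [-0.248, 0.649, 0.68, 0.235]
wrist_force: [0.9, -0.0, 0.3]
grip_width: 42.9
grasp_force: 0.0
```

```bash
python3 plan.py -180 -5 11 40; python3 - <<'E'
from station import snapshot
import cv2,numpy as np
v=[cv2.resize(snapshot(n)["color"][90:340,90:400][:,:,::-1],None,fx=1.29,fy=1.29) for n in("scene","side")]
cv2.imwrite("pics/c.png",np.hstack(v))
E
```

```text
shift cm [-0.01  3.63  0.05] turn deg [ 0.1 -0.2  0.2]
clock 2.3 tcp [ 544.4 -140.3   10.5] in frame -216.2 -3.3 F [ 0.9 -0.   0.3] w 42.860553714297616 J [-0.57  0.73  1.68  0.58  1.24 -0.96]
```

View pics/c.png

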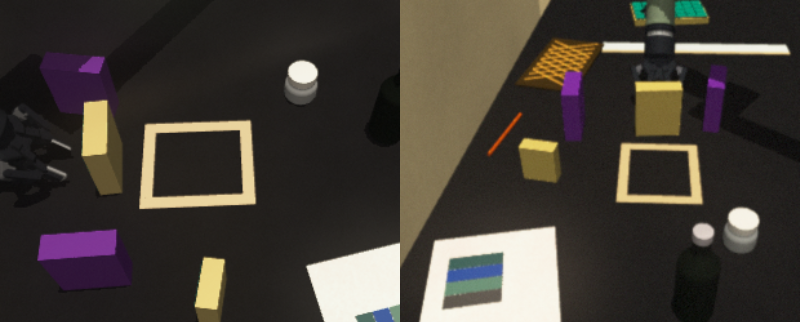

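Fingers are at (60,150) and (60,175) in the left view, squarely behind the sample at (103,150). Push slowly.

Emit:
servo_tool([
  [[-0.1, 1.5, 0], [0, 0, 0], 0],
  [[-0.1, 2.8, 0], [0, 0, 0], 0],
  [[-0.2, 3.4, 0], [0, 0, 0], 0],
  [[-0.2, 3.9, 0], [0, 0, 0], 0],
  [[-0.2, 4.4, 0], [0, 0, 0], 0],
  [[-0.2, 4.9, 0], [0, 0, 0], 0],
  [[-0.3, 5.4, 0], [0, 0, 0], 0],
  [[-0.3, 5.9, 0], [0, 0, 0], 0],
])

```text
clock: 3.4
eef_pos: [541.8, -81.6, 11.4]
tool_rot: [-0.247, 0.65, 0.68, 0.235]
wrist_force: [0.2, -2.9, 1.6]
grip_width: 43.0
grasp_force: 1.7
```

Emit:
servo_tool([
  [[0, 0.5, 0], [0, 0, 0], 0],
  [[-0.1, 1.0, 0], [0, 0, 0], 0],
  [[-0.1, 1.5, 0], [0, 0, 0], 0],
  [[-0.1, 2.0, 0], [0, 0, 0], 0],
  [[-0.1, 2.5, 0], [0, 0, 0], 0],
  [[-0.2, 3.0, 0], [0, 0, 0], 0],
  [[-0.2, 3.0, 0], [0, 0, 0], 0],
])

```text
clock: 4.28
eef_pos: [539.1, -50.4, 11.3]
tool_rot: [-0.248, 0.649, 0.68, 0.235]
wrist_force: [-0.0, -0.2, 0.1]
grip_width: 42.7
grasp_force: 0.2
```

```bash
python3 plan.py -106 -5 11 40; python3 - <<'E'
from station import snapshot
import cv2,numpy as np
a=snapshot("scene")["color"][130:260,110:310][:,:,::-1];b=snapshot("side")["color"][140:270,200:400][:,:,::-1]
cv2.imwrite("pics/d.png",cv2.resize(np.hstack([a,b]),None,fx=2,fy=2,interpolation=cv2.INTER_CUBIC))
E
```

```text
shift cm [ 0.15  2.03 -0.03] turn deg [ 0.1 -0.2  0.2]
clock 4.275 tcp [539.1 -50.4  11.3] in frame -126.2 -2.5 F [-0.  -0.2  0.1] w 42.661028873936786 J [-0.45  0.68  1.81  0.67  1.14 -0.94]
```

View pics/d.png

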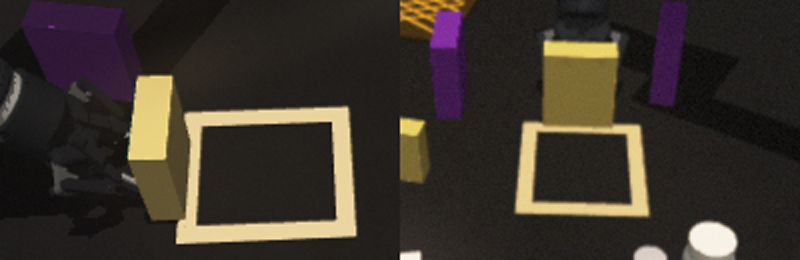

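The sample is upright and squared, and its lower edge has just reached the near tape line, at about (184,217) left and (545–613,125) right. Fit its pose from this picture.

```bash
python3 - <<'E'
from fit import *
from station import snapshot
A=snapshot("scene");B=snapshot("side")
ua=lambda v:(np.array(v)+.5)/2-.5+[110,130]
ub=lambda v:(np.array(v)+.5)/2-.5+[0,140]
La=[[18,50,120],[18,-50,120],[-18,50,120],[-18,-50,120],[18,-50,0],[-18,-50,0]]
sa=ua([(172,76),(165,159),(138,77),(130,158),(184,217),(152,219)])
Lb=[[18,50,120],[18,-50,120],[18,-50,0],[18,50,0],[-18,50,120],[-18,-50,120]]
sb=ub([(615,55),(543,53),(545,124),(613,125),(616,43),(544,41)]); sb[:,0]+=0
for o,pf in (([(A,La,sa)],[530.43,77.04,1.6214]),([(B,Lb,sb)],[530.14,72.6,1.6195]),([(A,La,sa),(B,Lb,sb)],[530.25,76.04,1.6209])):
    p,r=fit(o,[535,-20,1.62]);d=p[:2]-pf[:2];c,s=np.cos(pf[2]),np.sin(pf[2]);print(p,r,"in frame",c*d[0]+s*d[1],-s*d[0]+c*d[1],p[2]-pf[2])
E
```

```text
[541.07834005 -25.89345732   1.61617848] 0.7717297395237116 in frame -103.34030812918242 -5.428120931192132 -0.005221519498763705
[541.78299253 -34.49274393   1.63026659] 0.6435849137722959 in frame -107.53258683316015 -6.4154381662476725 0.010766592091412841
[541.20185521 -27.20353267   1.62536023] 1.0720838159410877 in frame -103.66246824421407 -5.767395260064685 0.00446022542089497
```

Emit:
servo_tool([
  [[0, 0.5, 0], [0, 0, 0], 0],
  [[0, 1.0, 0], [0, 0, 0], 0],
  [[-0.1, 1.5, 0], [0, 0, 0], 0],
  [[-0.1, 2.0, 0], [0, 0, 0], 0],
  [[-0.1, 2.4, 0], [0, 0, 0], 0],
  [[-0.1, 2.4, 0], [0, 0, 0], 0],
  [[-0.1, 2.4, 0], [0, 0, 0], 0],
  [[-0.1, 2.4, 0], [0, 0, 0], 0],
])

```text
clock: 5.48
eef_pos: [538.4, -27.1, 11.4]
tool_rot: [-0.248, 0.649, 0.68, 0.235]
wrist_force: [-0.5, -0.1, 0.0]
grip_width: 42.4
grasp_force: 0.0
```

Emit:
servo_tool([
  [[0.1, -1.5, 0], [0, 0, 0], 0],
  [[0.2, -3.0, 0], [0, 0, 0], 0],
  [[0.2, -3.0, 3], [0, 0, 0], 0],
  [[0.2, -3.0, 6], [0, 0, 0], 0],
  [[0.2, -3.0, 8.5], [0, 0, 0], 0],
  [[0.2, -3.0, 8.5], [0, 0, 0], 0],
])

```text
clock: 6.22
eef_pos: [541.6, -58.8, 97.8]
tool_rot: [-0.245, 0.649, 0.68, 0.235]
wrist_force: [1.3, -0.3, 0.0]
grip_width: 42.8
grasp_force: 0.0
```

```bash
python3 plan.py -102 -5 96 40; python3 - <<'E'
from station import snapshot
import cv2,numpy as np
a=snapshot("scene")["color"][130:260,110:310][:,:,::-1];b=snapshot("side")["color"][140:270,200:400][:,:,::-1]
cv2.imwrite("pics/e.png",cv2.resize(np.hstack([a,b]),None,fx=2,fy=2,interpolation=cv2.INTER_CUBIC))
E
```

```text
shift cm [-0.12  3.27 -0.18] turn deg [0.3 0.1 0.3]
clock 6.225 tcp [541.6 -58.8  97.8] in frame -134.7 -4.6 F [ 1.3 -0.3  0. ] w 42.79322569140992 J [-0.46  0.56  1.74  0.62  1.28 -0.83]
```

View pics/e.png

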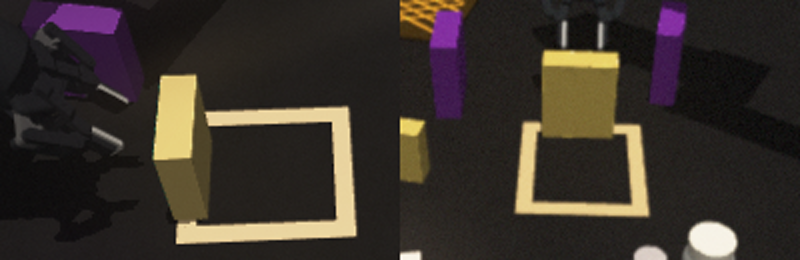

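The edge is just inside the tape, about 3 cm past the outer edge. Tip it over gently with the fingers at z≈105.

Emit:
servo_tool([
  [[0, 1.2, 0], [0, 0, 0], 0],
  [[-0.1, 2.3, 0], [0, 0, 0], 0],
  [[-0.1, 2.8, 0], [0, 0, 0], 0],
  [[-0.1, 3.2, 0], [0, 0, 0], 0],
  [[-0.2, 3.6, 0], [0, 0, 0], 0],
  [[-0.2, 4.0, 0], [0, 0, 0], 0],
  [[-0.2, 4.4, 0], [0, 0, 0], 0],
  [[-0.2, 4.8, 0], [0, 0, 0], 0],
])

```text
clock: 7.32
eef_pos: [538.5, -9.1, 96.3]
tool_rot: [-0.247, 0.649, 0.68, 0.235]
wrist_force: [-0.4, -1.3, 0.2]
grip_width: 42.5
grasp_force: 0.2
```

Emit:
servo_tool([
  [[0, 0.4, 0], [0, 0, 0], 0],
  [[0, 0.8, 0], [0, 0, 0], 0],
  [[-0.1, 1.2, 0], [0, 0, 0], 0],
  [[-0.1, 1.6, 0], [0, 0, 0], 0],
  [[-0.1, 2.0, 0], [0, 0, 0], 0],
  [[-0.1, 2.4, 0], [0, 0, 0], 0],
  [[-0.1, 2.8, 0], [0, 0, 0], 0],
  [[-0.1, 2.8, 0], [0, 0, 0], 0],
])

```text
clock: 8.32
eef_pos: [537.4, 19.0, 96.3]
tool_rot: [-0.248, 0.649, 0.68, 0.235]
wrist_force: [-0.2, -0.7, 0.0]
grip_width: 42.8
grasp_force: 0.0
```

Emit:
servo_tool([
  [[0, -2, 1], [0, 0, 0], 0],
  [[0.2, -5, 4], [0, 0, 0], 0],
  [[0.5, -10, 8], [0, 0, 0], 0],
  [[0.5, -12, 10], [0, 0, 0], 0],
  [[0.5, -12, 10], [0, 0, 0], 0],
  [[0.5, -12, 10], [0, 0, 0], 0],
])

```text
clock: 9.07
eef_pos: [541.8, -100.5, 195.4]
tool_rot: [-0.248, 0.649, 0.68, 0.234]
wrist_force: [-0.3, 0.0, -0.6]
grip_width: 42.8
grasp_force: 0.0
```

```bash
python3 - <<'E'
from station import snapshot
import cv2,numpy as np
a=snapshot("scene")["color"][130:260,110:310][:,:,::-1];b=snapshot("side")["color"][140:270,200:400][:,:,::-1]
cv2.imwrite("pics/f.png",cv2.resize(np.hstack([a,b]),None,fx=2,fy=2,interpolation=cv2.INTER_CUBIC))
E
```

```text
(no output)
```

View pics/f.png

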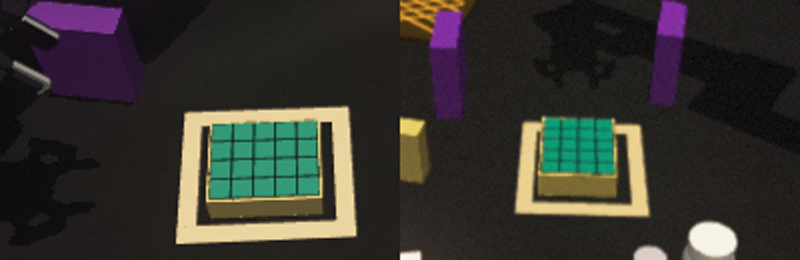

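The sample lies flat with its tiles up, at (265,165) left and (578,155) right. Bare bench shows at the near and far sides (left view) and at both lateral sides (right view), so it is inside the tape.

```bash
python3 -c "
from station import robot; print(robot.close_job())"
```

```text
the job is handed in; nothing more can be done
None
```

The taller sample was pushed upright to just inside the near tape line, then tipped; in the last picture it lies flat, tiles up, inside the tape. The arm never went near the small sample, bottle or jar, and I handed the job in at about 9 s, with no verdict shown.

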